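Release a balance's transport lock, tare it and put a bottle on

TASK

The small lab balance has just been carried over and is still in transport lock. Slide its red lock grip all the way to the right, against its stop at the green mark; then, with the pan still empty, press the blue tare key right down and let it come up; then stand the white bottle with the blue cap upright in the middle of the pan, setting it down gently. Leave the other two bottles standing where they are.

Things in the scene. Friction and masses are not known exactly. Their poses are not given: they have to be found in the camera images.
- balance: Flat balance, pale case 150 mm deep (its x) by 250 mm wide (y), fixed. Origin: centre of its underside, on the bench; x points from its front (display side) to its back, y to its left, z up. Deck 64 mm high. Round steel pan on the left half; right half: sloping front panel (front edge 51 mm high) with the blue tare key and, right of it, the display, and behind it the red transport lock.
- lock (a joint): Transport lock slide: 0 = locked (grip at the left of its track, by the red mark), 0.045 m = released, grip against its right-hand stop by the green mark. The grip moves along the balance's -y against about 3 N of friction and stays where it is left. Until it has moved 38 mm its tongue props the pan up from inside, so the pan cannot weigh.
- lock_grip (a point): Centre of the top of the red lock grip, 96 mm above the bench: an upright plate 13 mm thick (along the balance's y, the way it slides), 26 mm wide (along x), 27 mm tall, on a red shoe 32 mm long (y) by 26 mm wide, top 70 mm above the bench. The track's two end stops are low blocks, 70 mm above the bench too. The pan's rim is at least 45 mm away. Axes as the balance's.
- tare_key (a joint): Tare key: 0 = up, 0.004 m = right down; it is sprung (1.2 N at the start, 3.6 N right down) and comes up by itself.
- tare_key_top (a point): Centre of the top face of the blue tare key, 24 mm (along the balance's x) by 35 mm (along y), standing 8 mm proud of the front panel, 65 mm above the bench; the face leans 12 degrees towards the front of the balance. The pan, 80 mm high, begins about 40 mm left of the key. z is the outward normal; the key goes down along -z.
- pan (a joint): How far the pan has sunk on its spring: 0 = empty, about 1000 N/m, overload stop at 0.007 m (about 7 N). With the lock released the standing bottle sinks it 1.4 to 3 mm; with the lock on it stays at 0. Dropping the bottle or pressing it down hard drives the pan onto its overload stop, which harms a balance.
- pan_top (a point): Centre of the upper face of the pan, a flat steel disc of 100 mm diameter, 80 mm above the bench when empty. Axes as the balance's; z up. Keep clear: a monitor screen stands behind bottles and balance at x = 0.575 m (0.1 to 0.41 m high, right edge at y = -0.285 m), a computer tower on the left at y = 0.29 m, an analyser 0.21 m high on the right at y = -0.49 m.
- blue_bottle: White plastic bottle with a blue cap and a blue and white label: round, 50 mm diameter up to 86 mm, cap 30 mm diameter above that, 100 mm tall in all, 0.17 to 0.33 kg. Origin: centre of its underside; z points up through the cap.
- brown_bottle: Brown bottle with a black cap, 50 mm diameter, 105 mm tall. Not wanted. Origin: centre of its underside.
- green_bottle: White bottle with a green cap, 42 mm diameter, 85 mm tall. Not wanted. Origin: centre of its underside.
Things that resemble listed ones, but are neither listed nor needed, are in the scene too. Leave any turquoise look-alike of the blue_bottle alone.

How it is judged:
By the outcome, as a careful person would: the job done as asked, in the order asked, and still so for the second after the job is handed in, with the robot touching nothing.
It also fails if it takes over 64 s, if anything falls off the work surface, if the arm or the gripper's body presses on something with over 40 N, if the wrist force passes 120 N, or if a joint passes its speed limit or range.

ROBOT

A 7-joint arm with a two-finger parallel gripper is mounted at the origin on a cart in front of the work surface, level with it; the furniture and walls round the work are solid. World frame = base frame: x ahead of the robot, y to its left, z up, the work surface at z = 0. Lengths are in m, angles in rad, forces in N, time in s.
With the tool pointing down it reaches from about 0.4 to 0.875 m from the base axis. Payload 19.3 kg.
Tool frame: the origin (TCP) lies midway between the tips of the shut fingers; the grasp point (between the pads) lies 19 mm behind it (ctrl.grip_point_offset is the z of the grasp point in the tool frame, in m); z points along the fingers, y is the line along which they close (so a half turn about z gives the same grasp; the last joint's range is limited). The gripper opens to 85 mm and grips with 20 to 120 N. Pads are 22 mm wide; open, the fingers measure 114 mm over their backs; the gripper's body (76 mm by 85 mm) begins 54 mm behind the grasp point. The pads swing forward as they close: fully open they stand 13 mm farther back than shut.
Start: joints at [1.137, 0.521, -0.036, 1.599, 0.021, 1.021, -0.113], TCP at [0.222, -0.584, 0.231] pointing down, gripper open.
Joint ranges: [-2.91, 2.91], [-0.3, 2.13], [-1.5, 1.42], [0.17, 2.43], [-1.26, 4.41], [0.16, 1.93], [-2.52, 2.52]. Speed limits (rad/s): [1.89, 1.89, 2.39, 2.39, 3.01, 3.01, 3.01].

INTERFACE

Orientations are given as a rotation vector (axis times angle).
In Python, from station import ctrl gives the robot as it stands.
- The arm moves only by the tool carry_out, never from a script. Its argument "moves" is one flat list of numbers, 7 for each row, row after row: the shift along the tool's x, y, z in mm, then the turn, a rotation vector about the tool's x, y, z in degrees, then the opening, from -1 (shut) to 1 (fully open). A call has 1 to 20 rows; each row shifts and turns the commanded pose from where the row before left it, along the tool's axes as they then stand; what a row does not reach is not made up. A row lasts 1/8 s, in which the tool goes at most 62.5 mm and 10.7 degrees, less where a joint would pass 70% of its speed; a pose out of reach is approached as far as the arm can. A call with a gripper value outside its range is refused whole. The fingers move at their own pace and stop on an object; the grip force is fixed at half the most. Time passes only in rows, so rows that do not move let the fingers close. It gives the time, the measured TCP pose, the force, the opening and the grip force at its end, in the units of the state.
- ctrl.get_state(): the state, without advancing time (a new reading comes with each control period).
- ctrl.read_camera(name): name is "side" or "top" or "wrist"; returns a dict with "pixels" (384x512x3 uint8, red, green, blue), "fov_y" (degrees; the focal length in pixels is half the picture's height over the tangent of half this angle, whatever the lens; pixels are square), "cx", "cy" (the principal point, pixels), "k1" (the pictures are not rectified: a ray, as slopes to the right and down, at radius r is drawn at 1 + k1 r^2 times it, then the intrinsics apply), "pose" (4x4, takes a point from camera to world coordinates). Camera axes: x right, y down, z forward; pixel columns grow to the right and rows downward; lengths in m; the calibration is good to about 2 mm. A picture is of the moment at which its call begins. There is no depth.
- ctrl.finish_job(): hands the job in; it is judged then, once.
The state is a dict: "t": time; "joints": joint angles; "dq": joint speeds; "tau": joint torques, N m; "tcp_pos": TCP position; "ee_rot": TCP orientation; "contact_force": force on the tool from outside, world axes, zero at the start; "wrist_torque": the same for the moment, N m; "width": opening from 0.0 (shut) to 1.0 (fully open); "grip_force": force on a finger pad.
Only numpy, scipy, OpenCV 4.12 (cv2) and the standard library are available. Lean on these libraries where they do the work, as an engineer would, in place of code of your own. Each camera call takes 0.05 s, during which the arm holds its last target. There are 200 camera calls.

## Working session

There is one attempt and no reset: what is moved stays moved. The work goes in short steps, Python scripts to look and compute and a tool call to move; the robot and the scene stay as the last step left them, time stands still between calls to the robot, and variables do not carry over. Pictures are saved under pics/ and viewed, at most 10 in all, crops included, and the job is handed in when it is done.

Besides the shell and the picture viewer there is one more tool, called as name(argument=value, ...) on one line, values as JSON. carry_out: Moves the arm, as the interface text tells. Its arguments: {"type":"object","properties":{"moves":{"type":"array"}},"required":["moves"]}

```bash
mkdir -p pics; cat > h.py <<'E'
import numpy as np, cv2
from station import ctrl
from scipy.spatial.transform import Rotation as R
def shot(n,f):
    c=ctrl.read_camera(n); cv2.imwrite('pics/'+f,c['pixels'][:,:,::-1]); np.save('pics/'+f+'.npy',c,allow_pickle=True); return c
def load(f): return np.load('pics/'+f+'.npy',allow_pickle=True).item()
def ray(c,u,v):
    f=192/np.tan(np.radians(c['fov_y'])/2); K=np.array([[f,0,c['cx']],[0,f,c['cy']],[0,0,1]])
    p=np.array([(u-c['cx'])/f,(v-c['cy'])/f]); q=p.copy()
    for _ in range(30): q=p/(1+c['k1']*(q@q))
    P=np.array(c['pose']); return P[:3,3],P[:3,:3]@np.array([q[0],q[1],1])
def plane(c,u,v,z):
    o,d=ray(c,u,v); return o+d*(z-o[2])/d[2]
def tool(): 
    s=ctrl.get_state(); return np.array(s['tcp_pos']),R.from_rotvec(s['ee_rot']).as_matrix()
def delta(t):
    p,M=tool(); return (M.T@(np.array(t)-p)*1000).round(1)
E
python3 - <<'E'
from h import *
for n in('side','top'):
    c=shot(n,n+'0.png'); print(n,c['fov_y'],c['k1'],np.round(c['pose'],3))
s=ctrl.get_state();print(s);print(tool()[1].round(3),ctrl.grip_point_offset)
E
```

```text
side 50.2597177514012 -0.009905278971549782 [[-0.998  0.016 -0.056  0.676]
 [ 0.057  0.401 -0.914  0.893]
 [ 0.008 -0.916 -0.401  0.506]
 [ 0.     0.     0.     1.   ]]
top 48.65745401209162 -0.1395122773058915 [[ 0.013 -0.997  0.077  0.522]
 [-1.    -0.012  0.014 -0.075]
 [-0.013 -0.077 -0.997  1.362]
 [ 0.     0.     0.     1.   ]]
{'t': 0.1, 'joints': array([ 1.13682905,  0.52192987, -0.03630495,  1.59994303,  0.02119771,
        1.02108087, -0.11278716]), 'dq': array([-5.83749717e-04, -3.87865740e-03, -1.89782932e-05, -1.44217778e-03,
       -1.21871402e-03,  4.61648164e-04, -7.43124980e-04]), 'tau': array([ 4.37580398e-03, -9.28486419e+01,  1.98427141e+00, -3.70530832e+01,
        1.81747531e-02,  5.42156908e-03, -3.22592189e-05]), 'tcp_pos': array([ 0.22222739, -0.58384598,  0.23080168]), 'ee_rot': array([-3.08884875e+00, -5.68059067e-01,  3.94708017e-04]), 'contact_force': array([ 0.04221396,  0.82303051, -0.81851609]), 'wrist_torque': array([ 0.01371977,  0.01423396, -0.0154693 ]), 'grip_force': 0.0, 'width': 0.9988899338553728}
[[ 0.935  0.356 -0.   ]
 [ 0.356 -0.935  0.001]
 [-0.    -0.001 -1.   ]] -0.0187
```

View pics/side0.png

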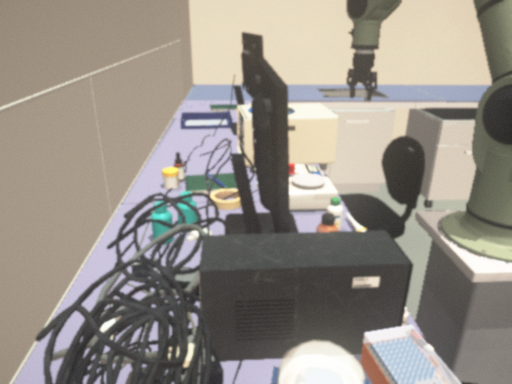

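View pics/top0.png

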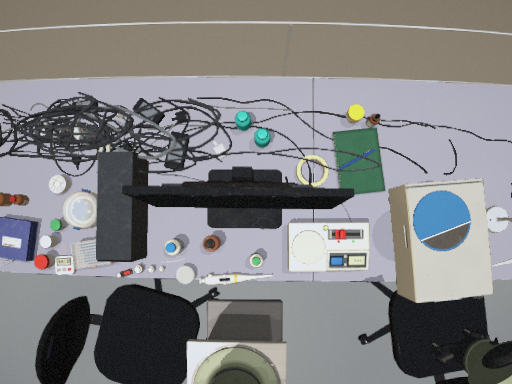

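The top view shows the balance at about (329,246), with the lock grip at (342,235), tare key at (336,261) and pan at (307,249). The blue-capped bottle is at (172,247), the brown at (211,243) and the green at (257,261). Next I'll measure them with masks.

```bash
cat > m.py <<'E'
from h import *
c=load('top0.png');im=c['pixels'];hsv=cv2.cvtColor(im,cv2.COLOR_RGB2HSV)
def blobs(name,lo,hi,box,z):
    m=cv2.inRange(hsv,lo,hi);k=np.zeros_like(m);x0,y0,x1,y1=box;k[y0:y1,x0:x1]=255;m&=k
    n,l,st,ce=cv2.connectedComponentsWithStats(m)
    for i in range(1,n):
        if st[i,4]>5: print(name,ce[i].round(1),st[i],plane(c,*ce[i],z).round(4))
blobs('red',(0,130,90),(8,255,255),(318,222,370,245),.096)
blobs('red',(170,130,90),(180,255,255),(318,222,370,245),.096)
blobs('green',(45,100,60),(85,255,255),(318,222,375,245),.07)
blobs('key',(95,120,60),(125,255,255),(322,250,345,270),.065)
blobs('cap',(90,90,60),(125,255,255),(160,232,186,260),.1)
blobs('brown',(0,60,20),(20,255,200),(195,230,222,255),.08)
blobs('gcap',(45,80,50),(90,255,255),(245,250,270,270),.085)
# case outline
m=cv2.inRange(hsv,(0,0,190),(40,60,255));k=np.zeros_like(m);k[215:275,284:373]=255;m&=k
m=cv2.morphologyEx(m,cv2.MORPH_CLOSE,np.ones((9,9)))
cs=max(cv2.findContours(m,0,2)[0],key=cv2.contourArea);r=cv2.minAreaRect(cs);print(r)
P=[plane(c,*p,.06) for p in cv2.boxPoints(r)];print(np.round(P,4))
out=[cv2.resize(im[210:280,280:380],None,fx=6,fy=6,interpolation=2),cv2.resize(im[225:273,150:270],None,fx=5,fy=5,interpolation=2)]
w=max(o.shape[1] for o in out);out=[cv2.copyMakeBorder(o,0,0,0,w-o.shape[1],0) for o in out]
o=np.vstack(out)[:600];cv2.imwrite('pics/crop0.png',o[:,:,::-1]);print(o.shape)
E
python3 m.py
```

```text
red [340.1 234. ] [335 230  11   9  96] [ 0.5001 -0.3116  0.096 ]
key [336.1 260.5] [330 257  13   8 101] [ 0.4188 -0.3056  0.065 ]
cap [170.  247.1] [166 243   9   9  71] [0.4541 0.1951 0.1   ]
brown [212.  242.6] [203 236  18  16 157] [0.4689 0.0714 0.08  ]
gcap [255.7 260.7] [252 257   8   8  47] [ 0.4174 -0.0611  0.085 ]
((329.0, 247.0), (48.0, 80.0), 90.0)
[[ 0.5314 -0.1612  0.06  ]
 [ 0.5338 -0.4085  0.06  ]
 [ 0.3865 -0.4088  0.06  ]
 [ 0.3851 -0.1626  0.06  ]]
(600, 600, 3)
```

View pics/crop0.png

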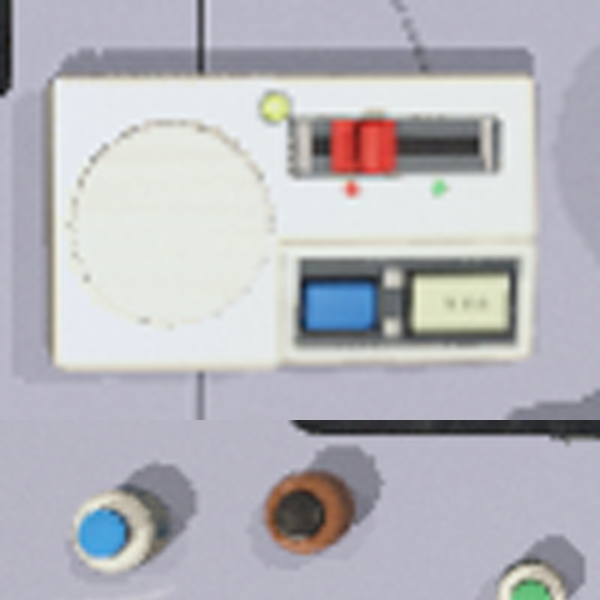

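The crop shows the balance square to the world. The grip's plate top is near (343.5,234), the pan centre near (308.5,247) and the key near (336,260.5). I'll square the tool, shut it and go above the balance for a close look.

carry_out(moves=[0,0,-15,0,0,10.4,-1,0,0,-15,0,0,10.4,-1,28,-34,0,0,0,0,-1,28,-34,0,0,0,0,-1,28,-34,0,0,0,0,-1,28,-34,0,0,0,0,-1,28,-34,0,0,0,0,-1,28,-34,0,0,0,0,-1,28,-34,0,0,0,0,-1,28,-34,0,0,0,0,-1,0,0,0,0,0,0,-1])

```text
t: 1.48
tcp_pos: [0.4481, -0.309, 0.261]
ee_rot: [-3.14, -0.009, -0.0]
contact_force: [-1.0, -0.4, -1.2]
width: 0.0
grip_force: 0.0
```

```bash
python3 - <<'E'
from h import *
c=shot('wrist','w1.png');print(np.round(c['pose'],3),c['fov_y']);p,M=tool();print(p,M.round(3))
t=load('top0.png')
print('plate',plane(t,343.5,234.2,.096),'pan',plane(t,308.5,247.2,.08))
E
```

```text
[[ 0.006 -0.953 -0.302  0.526]
 [-1.    -0.006 -0.001 -0.309]
 [-0.001  0.302 -0.953  0.403]
 [ 0.     0.     0.     1.   ]] 64.92538717008256
[ 0.4467164  -0.31089401  0.26103133] [[ 1.     0.003 -0.   ]
 [ 0.003 -1.     0.   ]
 [-0.    -0.    -1.   ]]
plate [ 0.4994267  -0.32201134  0.096     ] pan [ 0.45915457 -0.21924679  0.08      ]
```

View pics/w1.png

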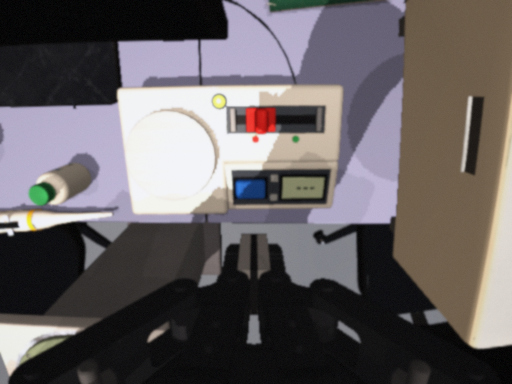

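The wrist view shows the grip plate top near (262,117), the key at (250,188) and the pan at about (171,155).

```bash
python3 - <<'E'
from h import *
c=load('w1.png');im=c['pixels'];hsv=cv2.cvtColor(im,cv2.COLOR_RGB2HSV)
def bl(lo,hi,box):
    x0,y0,x1,y1=box;m=cv2.inRange(hsv[y0:y1,x0:x1],lo,hi);n,l,st,ce=cv2.connectedComponentsWithStats(m)
    i=1+np.argmax(st[1:,4]);s=st[i].copy();s[:2]+=[x0,y0];return ce[i]+[x0,y0],s
k,s=bl((100,120,60),(125,255,255),(225,170,275,205));print('key',k,s,plane(c,*k,.065))
k,s=bl((0,150,80),(8,255,255),(240,100,285,135));print('red',k,s,plane(c,*k,.08))
print('greenmark',plane(c,295.5,139,.064),'redmark',plane(c,255.5,139,.064))
print('pan',plane(c,171.5,155,.08))
print('corners',[plane(c,*q,.064).round(4) for q in[(119,90),(343,86),(131,213)]])
cv2.imwrite('pics/w1c.png',cv2.resize(im[80:220,110:350],None,fx=3.3,fy=3.3,interpolation=2)[:,:,::-1])
E
```

```text
key [249.54058722 188.59067358] [235 179  30  20 579] [ 0.42154057 -0.30458519  0.065     ]
red [260.23055556 119.59166667] [245 107  31  26 720] [ 0.50191114 -0.3158048   0.08      ]
greenmark [ 0.47972491 -0.35594219  0.064     ] redmark [ 0.4793757  -0.31111067  0.064     ]
pan [ 0.46387371 -0.21974087  0.08      ]
corners [array([ 0.5324, -0.1625,  0.064 ]), array([ 0.5372, -0.4046,  0.064 ]), array([ 0.3892, -0.1599,  0.064 ])]
```

View pics/w1c.png

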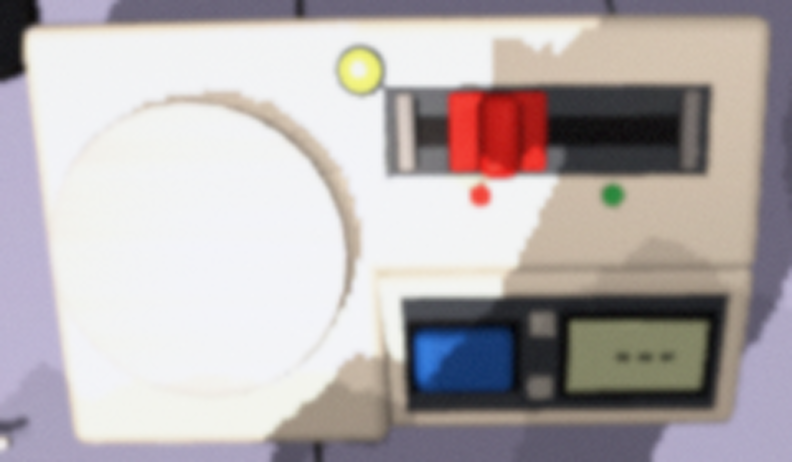

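carry_out(moves=[26,-11.5,0,0,0,0,-1,26,-11.5,0,0,0,0,-1,0,0,45,0,0,0,-1,0,0,45,0,0,0,-1,0,0,40,0,0,0,-1,0,0,0,0,0,0,-1])

```text
t: 2.28
tcp_pos: [0.4961, -0.2893, 0.1292]
ee_rot: [-3.14, 0.001, 0.007]
contact_force: [-0.8, -0.4, 0.8]
width: -0.001
grip_force: 0.0
```

```bash
python3 - <<'E'
from h import *
c=shot('wrist','w2.png');s=ctrl.get_state();print(s['tcp_pos'],s['contact_force'])
E
```

```text
[ 0.49728265 -0.28964771  0.13117544] [0.21917756 0.26093218 0.49316606]
```

View pics/w2.png

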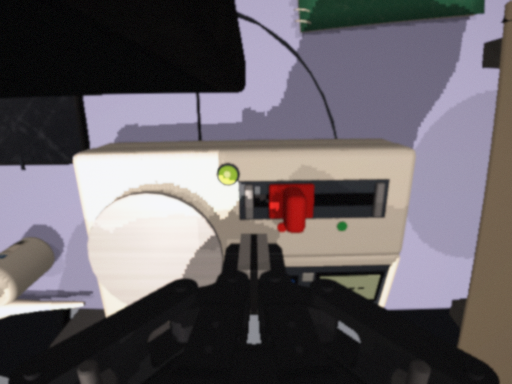

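The shut fingertips, at (237–270, 235), sit left of the plate (283–305) and are clear of the pan. I'll descend, then push right.

carry_out(moves=[2,0,27,0,0,0,-1,0,0,25,0,0,0,-1,0,0,0,0,0,0,-1,0,8,0,0,0,0,-1,0,8,0,0,0,0,-1,0,8,0,0,0,0,-1,0,0,0,0,0,0,-1])

```text
t: 3.2
tcp_pos: [0.5, -0.3141, 0.0796]
ee_rot: [3.141, -0.001, 0.001]
contact_force: [0.1, 0.9, -0.9]
width: 0.0
grip_force: 0.0
```

carry_out(moves=[0,7,0,0,0,0,-1,0,7,0,0,0,0,-1,0,4,0,0,0,0,-1,0,3,0,0,0,0,-1])

```text
t: 3.7
tcp_pos: [0.5003, -0.3341, 0.0793]
ee_rot: [-3.142, -0.001, -0.0]
contact_force: [0.1, 3.2, 3.1]
width: -0.001
grip_force: 1.6
```

```bash
python3 - <<'E'
from h import *
c=shot('wrist','w3.png');s=ctrl.get_state();print(s['tcp_pos'],s['contact_force'])
E
```

```text
[ 0.50022264 -0.33443625  0.07927552] [1.01376244 2.28836281 1.57277843]
```

View pics/w3.png

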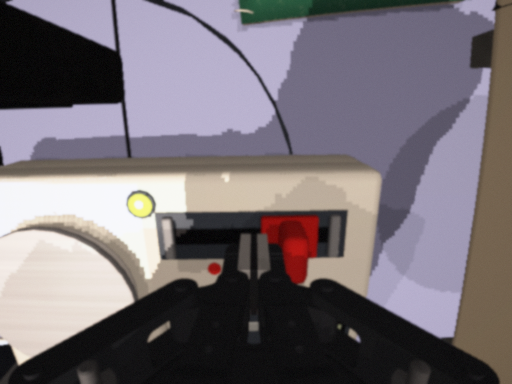

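The grip is moving with the fingers. Its shoe's right edge is at u≈318 and the stop at u≈330, so about 8 mm is left. I'll push on in small steps until the force rises.

carry_out(moves=[0,3,0,0,0,0,-1,0,3,0,0,0,0,-1,0,1.5,0,0,0,0,-1,0,1.5,0,0,0,0,-1])

```text
t: 4.25
tcp_pos: [0.5003, -0.3366, 0.079]
ee_rot: [-3.133, -0.007, 0.005]
contact_force: [-6.1, 42.8, 23.1]
width: -0.001
grip_force: 22.1
```

carry_out(moves=[0,1.5,0,0,0,0,-1,0,0,0,0,0,0,-1])

```text
t: 4.5
tcp_pos: [0.5003, -0.3367, 0.079]
ee_rot: [-3.132, -0.009, 0.006]
contact_force: [-7.8, 47.1, 26.1]
width: -0.002
grip_force: 23.9
```

carry_out(moves=[0,1.5,0,0,0,0,-1,0,0,0,0,0,0,-1])

```text
t: 4.75
tcp_pos: [0.5004, -0.337, 0.079]
ee_rot: [-3.13, -0.01, 0.007]
contact_force: [-8.8, 54.1, 29.4]
width: -0.001
grip_force: 27.6
```

carry_out(moves=[0,-10,0,0,0,0,-1,0,-8,0,0,0,0,-1,0,0,-25,0,0,0,-1,0,0,-30,0,0,0,-1,0,0,0,0,0,0,-1])

```text
t: 5.38
tcp_pos: [0.5009, -0.3291, 0.1362]
ee_rot: [3.139, -0.0, 0.004]
contact_force: [0.1, -0.1, 0.1]
width: 0.002
grip_force: 0.0
```

```bash
python3 - <<'E'
from h import *
c=shot('wrist','w4.png');s=ctrl.get_state();print(s['tcp_pos'],s['contact_force'])
im=c['pixels'];cv2.imwrite('pics/w4c.png',cv2.resize(im[120:340,0:400],None,fx=2,fy=2,interpolation=2)[:,:,::-1])
E
```

```text
[ 0.50028296 -0.32863958  0.13492682] [ 0.12945902  0.33928944 -0.77076677]
```

View pics/w4c.png

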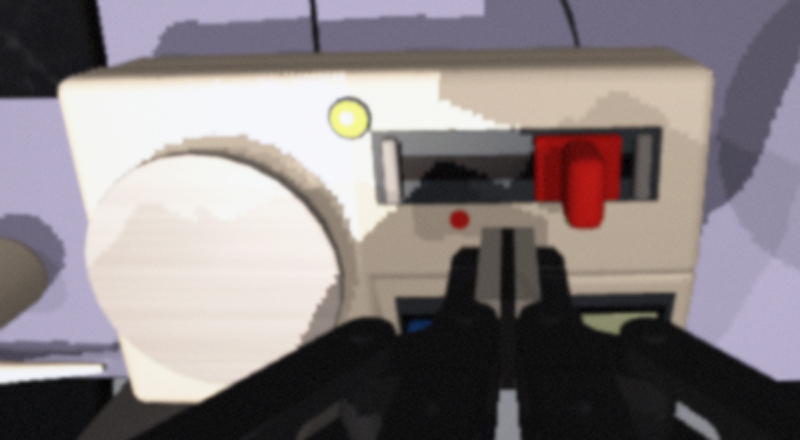

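```bash
python3 - <<'E'
from h import *
a=load('w1.png');b=load('w4.png')
A=lambda x,y,z:plane(a,110+x/3.3,80+y/3.3,z)[:2].round(4)
B=lambda x,y,z:plane(b,x/2,120+y/2,z)[:2].round(4)
for n,f,pts in(('before',A,dict(Lstop=(414,130),shoeL=(447,130),shoeR=(547,130),Rstop=(682,130),red=(480,195),green=(612,195))),('after',B,dict(Lstop=(401,168),shoeL=(535,168),shoeR=(621,168),Rstop=(637,168),red=(460,218)))):
    for k,v in pts.items(): print(n,k,f(*v,.064 if k in('red','green') else .070))
print('platetop before',A(501,135,.096),'after',B(585,185,.096))
E
```

```text
before Lstop [ 0.5012 -0.2892]
before shoeL [ 0.5013 -0.3   ]
before shoeR [ 0.5015 -0.3328]
before Rstop [ 0.502  -0.3771]
before red [ 0.4793 -0.3111]
before green [ 0.4796 -0.3559]
after Lstop [ 0.5026 -0.2905]
after shoeL [ 0.5026 -0.3398]
after shoeR [ 0.5025 -0.3715]
after Rstop [ 0.5025 -0.3774]
after red [ 0.4798 -0.3113]
platetop before [ 0.5018 -0.3171] after [ 0.5061 -0.3548]
```

The grip moved about 39 mm and its centre is now at y=-0.3556, on the green mark (-0.3559), with firm resistance at the end. The joint's travel spans the two marks. Next is the tare key, with the tool tilted 12° square to its face.

carry_out(moves=[0,0,-15,0,0,0,-1,-42,-12,0,0,0,0,-1,-42,-12,0,0,0,0,-1,0,0,0,0,6,0,-1,0,0,0,0,6,0,-1,0,0,0,0,0,0,-1])

```text
t: 6.18
tcp_pos: [0.4145, -0.3046, 0.1494]
ee_rot: [-3.124, 0.003, -0.327]
contact_force: [0.5, 0.1, -0.1]
width: -0.001
grip_force: 0.0
```

```bash
python3 - <<'E'
from h import *
p,M=tool();print(p,M.round(3));n=np.array([-np.sin(np.radians(12)),0,np.cos(np.radians(12))])
k=np.array([.420,-.305,.065]);print(delta(k+n*.015),delta(k))
E
```

```text
[ 0.41448365 -0.30456903  0.14940658] [[ 0.978 -0.002  0.207]
 [-0.002 -1.     0.   ]
 [ 0.207 -0.    -0.978]]
[-12.1   0.5  68.7] [-12.1   0.5  83.7]
```

carry_out(moves=[-12,0,20,0,0,0,-1,0,0,30,0,0,0,-1,0,0,22,0,0,0,-1,0,0,0,0,0,0,-1])

```text
t: 6.68
tcp_pos: [0.4196, -0.3032, 0.0752]
ee_rot: [-3.123, -0.003, -0.323]
contact_force: [-0.3, 0.7, -0.0]
width: -0.0
grip_force: 0.0
```

carry_out(moves=[0,0,4,0,0,0,-1,0,0,4,0,0,0,-1,0,0,3,0,0,0,-1,0,0,0,0,0,0,-1])

```text
t: 7.18
tcp_pos: [0.4218, -0.304, 0.0657]
ee_rot: [3.124, 0.001, 0.329]
contact_force: [0.1, -0.2, 1.3]
width: 0.004
grip_force: 0.6
```

carry_out(moves=[0,0,2,0,0,0,-1,0,0,2,0,0,0,-1,0,0,0,0,0,0,-1])

```text
t: 7.55
tcp_pos: [0.4226, -0.3041, 0.062]
ee_rot: [3.124, 0.001, 0.329]
contact_force: [-2.8, 0.8, 10.3]
width: -0.003
grip_force: 5.5
```

carry_out(moves=[0,0,1.5,0,0,0,-1,0,0,0,0,0,0,-1])

```text
t: 7.8
tcp_pos: [0.4228, -0.3042, 0.0614]
ee_rot: [3.124, 0.001, 0.329]
contact_force: [-11.9, 5.5, 39.1]
width: -0.002
grip_force: 20.1
```

carry_out(moves=[0,0,-5,0,0,0,-1,0,0,-10,0,0,0,-1,0,0,-40,0,0,0,-1,0,0,-50,0,0,0,-1,0,0,-50,0,-6,0,-1,0,0,-50,0,-6,0,-1,0,0,0,0,0,0,-1])

```text
t: 8.68
tcp_pos: [0.3871, -0.3042, 0.2651]
ee_rot: [3.139, 0.003, 0.004]
contact_force: [-0.2, 0.0, -1.8]
width: -0.001
grip_force: 0.0
```

```bash
python3 - <<'E'
from h import *
c=shot('wrist','w5.png');p,M=tool();print(p,M.round(3))
im=c['pixels'];cv2.imwrite('pics/w5c.png',cv2.resize(im[40:290,60:400],None,fx=2.3,fy=2.3,interpolation=2)[:,:,::-1])
E
```

```text
[ 0.38619478 -0.30391962  0.26300562] [[ 1.     0.002  0.002]
 [ 0.002 -1.    -0.001]
 [ 0.002  0.001 -1.   ]]
```

View pics/w5c.png

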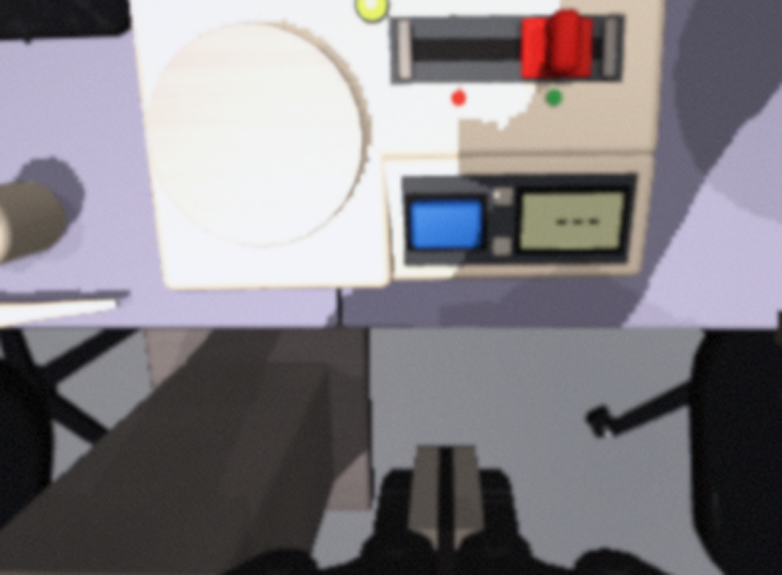

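The shoe now sits on the green mark (crop 556 vs 554), the key is back up and the pan is empty. On to the bottle, opening the gripper on the way.

carry_out(moves=[17,-25,-10,0,0,0,1,17,-45,0,0,0,0,1,0,-47,0,0,0,0,1,0,-47,0,0,0,0,1,0,-47,0,0,0,0,1,0,-47,0,0,0,0,1,0,-47,0,0,0,0,1,0,-47,0,0,0,0,1,0,-47,0,0,0,0,1,0,-47,0,0,0,0,1,0,-48,0,0,0,0,1,0,0,0,0,0,0,1])

```text
t: 10.22
tcp_pos: [0.418, 0.1927, 0.2706]
ee_rot: [-3.14, -0.008, 0.003]
contact_force: [0.5, -1.3, -0.0]
width: 1.002
grip_force: 0.0
```

```bash
python3 - <<'E'
from h import *
w=load('w5.png');print('pan',plane(w,171.5,98.3,.08))
c=shot('wrist','w6.png');p,M=tool();print(p,M.round(3))
hsv=cv2.cvtColor(c['pixels'],cv2.COLOR_RGB2HSV)
m=cv2.inRange(hsv,(95,110,60),(125,255,255));n,l,st,ce=cv2.connectedComponentsWithStats(m)
for i in range(1,n):
    if st[i,4]>60: print(ce[i].round(1),st[i],plane(c,*ce[i],.1).round(4))
E
```

```text
pan [ 0.46297862 -0.21902008  0.08      ]
[0.41821288 0.19068415 0.27056218] [[ 1.     0.003 -0.002]
 [ 0.003 -1.     0.   ]
 [-0.002 -0.    -1.   ]]
[250.7 135.2] [237 122  27  28 519] [0.4563 0.1957 0.1   ]
```

View pics/w6.png

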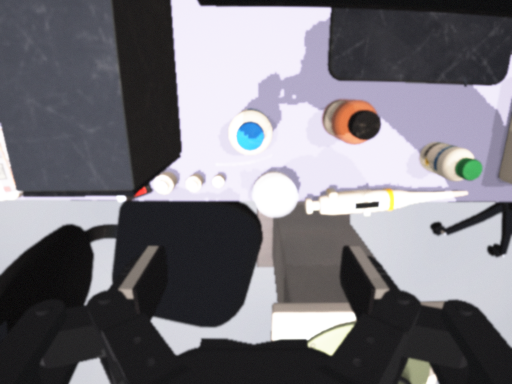

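The bottle cap is at (250.7,135), with nothing else in the way of fingers closing along y. I'll descend and grasp.

carry_out(moves=[20,-2.5,0,0,0,0,1,18,-2.5,0,0,0,0,1,0,0,45,0,0,0,1,0,0,45,0,0,0,1,0,0,45,0,0,0,1,0,0,45,0,0,0,1,0,0,30,0,0,0,1,0,0,16,0,0,0,1,0,0,0,0,0,0,1])

```text
t: 11.4
tcp_pos: [0.4566, 0.1943, 0.0451]
ee_rot: [3.141, 0.0, -0.002]
contact_force: [0.4, 0.4, 0.4]
width: 0.997
grip_force: 0.0
```

carry_out(moves=[0,0,0,0,0,0,-1,0,0,0,0,0,0,-1,0,0,0,0,0,0,-1,0,0,0,0,0,0,-1,0,0,0,0,0,0,-1,0,0,0,0,0,0,-1,0,0,0,0,0,0,-1,0,0,0,0,0,0,-1])

```text
t: 12.4
tcp_pos: [0.4577, 0.1953, 0.0467]
ee_rot: [-3.141, -0.001, -0.003]
contact_force: [-0.5, 0.0, 11.1]
width: 0.573
grip_force: 59.9
```

carry_out(moves=[0,0,-15,0,0,0,-1,0,0,-45,0,0,0,-1,0,0,-55,0,0,0,-1,0,0,-55,0,0,0,-1,0,25,0,0,0,0,-1,0,45,0,0,0,0,-1,0,45,0,0,0,0,-1,0,45,0,0,0,0,-1,0,45,0,0,0,0,-1,0,45,0,0,0,0,-1,0,45,0,0,0,0,-1,0,45,0,0,0,0,-1,4,45,0,0,0,0,-1,0,25,0,0,0,0,-1,0,0,0,0,0,0,-1,0,0,0,0,0,0,-1])

```text
t: 14.4
tcp_pos: [0.4612, -0.2142, 0.2162]
ee_rot: [-3.141, -0.002, -0.001]
contact_force: [-0.8, 0.8, -2.1]
width: 0.577
grip_force: 63.0
```

```bash
python3 - <<'E'
from h import *
c=shot('top','t7.png');p,M=tool();print(p,M.round(3),delta([.462,-.2195,.130]),ctrl.get_state()['contact_force'])
w=shot('wrist','w7.png');hsv=cv2.cvtColor(w['pixels'],cv2.COLOR_RGB2HSV)
m=cv2.inRange(hsv,(95,110,60),(125,255,255));n,l,st,ce=cv2.connectedComponentsWithStats(m)
for i in range(1,n):
    if st[i,4]>60: print(ce[i].round(1),st[i],plane(w,*ce[i],p[2]+.054).round(4))
E
```

```text
[ 0.4613619 -0.214049   0.2161213] [[ 1.     0.002  0.001]
 [ 0.002 -1.     0.   ]
 [ 0.001 -0.    -1.   ]] [ 0.6  5.5 86.1] [ 0.56141386  0.50576932 -2.22241064]
[339.3 213.4] [323 203  34  22 704] [ 0.5036 -0.2412  0.2701]
[264.3 215.2] [246 211  40  14 127] [ 0.503  -0.2176  0.2701]
[253.8 307.4] [ 214  268   80   76 4894] [ 0.4679 -0.2144  0.2701]
```

Holding at 63 N with a weight of about 2.2 N. I'll centre over the pan and lower gently.

carry_out(moves=[0.5,5.5,20,0,0,0,-1,0,0,35,0,0,0,-1,0,0,20,0,0,0,-1,0,0,6,0,0,0,-1,0,0,0,0,0,0,-1,0,0,0,0,0,0,-1])

```text
t: 15.25
tcp_pos: [0.4623, -0.2205, 0.1355]
ee_rot: [3.141, 0.001, 0.002]
contact_force: [-0.3, 0.7, -1.8]
width: 0.572
grip_force: 63.0
```

carry_out(moves=[0,0,1,0,0,0,-1,0,0,1,0,0,0,-1,0,0,1,0,0,0,-1,0,0,1,0,0,0,-1,0,0,0,0,0,0,-1])

```text
t: 15.88
tcp_pos: [0.4618, -0.2204, 0.1305]
ee_rot: [-3.142, -0.001, 0.0]
contact_force: [0.1, -0.9, -2.8]
width: 0.574
grip_force: 63.0
```

```bash
cat > f.py <<'E'
from h import *
F=[]
for _ in range(4): ctrl.read_camera('side'); F.append(ctrl.get_state()['contact_force'])
print(np.mean(F,0).round(2),tool()[0].round(4))
E
python3 f.py
```

```text
[-0.49  0.03 -2.25] [ 0.4618 -0.2204  0.1306]
```

Still hanging free, so I'll go 1 mm at a time.

carry_out(moves=[0,0,1,0,0,0,-1,0,0,1,0,0,0,-1,0,0,1,0,0,0,-1,0,0,0,0,0,0,-1,0,0,0,0,0,0,-1])

```text
t: 16.7
tcp_pos: [0.4618, -0.2204, 0.1276]
ee_rot: [-3.142, -0.001, -0.0]
contact_force: [-0.6, -0.8, -2.4]
width: 0.571
grip_force: 63.0
```

```bash
python3 f.py
```

```text
[-0.06 -0.02 -1.89] [ 0.4618 -0.2204  0.1276]
```

carry_out(moves=[0,0,1,0,0,0,-1,0,0,0,0,0,0,-1])

```text
t: 17.15
tcp_pos: [0.4619, -0.2204, 0.1265]
ee_rot: [3.142, 0.001, 0.0]
contact_force: [-0.4, 0.2, -0.3]
width: 0.574
grip_force: 62.9
```

```bash
python3 f.py
```

```text
[ 0.22 -0.12 -2.08] [ 0.4618 -0.2204  0.1266]
```

carry_out(moves=[0,0,1,0,0,0,-1,0,0,0,0,0,0,-1])

```text
t: 17.6
tcp_pos: [0.4619, -0.2204, 0.1256]
ee_rot: [3.142, 0.001, 0.0]
contact_force: [0.1, 0.2, 0.1]
width: 0.573
grip_force: 62.9
```

```bash
python3 f.py
```

```text
[ 0.21 -0.03 -0.41] [ 0.4619 -0.2204  0.1256]
```

carry_out(moves=[0,0,1,0,0,0,-1,0,0,0,0,0,0,-1])

```text
t: 18.05
tcp_pos: [0.4619, -0.2204, 0.1246]
ee_rot: [3.142, 0.001, 0.0]
contact_force: [0.5, 0.4, 1.0]
width: 0.572
grip_force: 62.9
```

```bash
python3 f.py
```

```text
[ 0.33 -0.23  1.09] [ 0.4619 -0.2204  0.1246]
```

The force rises about 1 N per mm, so the pan is free on its spring and carrying the bottle. I'll back up 1 mm, release and retreat.

carry_out(moves=[0,0,-1,0,0,0,-1,0,0,0,0,0,0,0.2,0,0,0,0,0,0,0.3,0,0,0,0,0,0,0.5,0,0,0,0,0,0,0.8,0,0,0,0,0,0,0.8,0,0,0,0,0,0,0.8])

```text
t: 19.12
tcp_pos: [0.4618, -0.2204, 0.1256]
ee_rot: [-3.142, -0.001, 0.0]
contact_force: [-0.4, -0.6, -0.3]
width: 0.902
grip_force: 0.0
```

carry_out(moves=[0,0,-10,0,0,0,0.8,0,0,-25,0,0,0,0.8,0,0,-40,0,0,0,0.8,0,0,-40,0,0,0,0.8,-45,0,0,0,0,0,0.8,-20,0,0,0,0,0,0.8,0,0,0,0,0,0,0.8])

```text
t: 20.0
tcp_pos: [0.3959, -0.2208, 0.2415]
ee_rot: [3.141, -0.001, 0.001]
contact_force: [-0.5, -0.1, -0.6]
width: 0.903
grip_force: 0.0
```

```bash
python3 - <<'E'
from h import *
c=shot('wrist','w8.png');t=shot('top','t8.png');p,M=tool();print(p)
for c,z,n in((c,.178,'w'),(t,.178,'t')):
    hsv=cv2.cvtColor(c['pixels'],cv2.COLOR_RGB2HSV)
    m=cv2.inRange(hsv,(95,110,60),(125,255,255));k,l,st,ce=cv2.connectedComponentsWithStats(m)
    for i in range(1,k):
        if st[i,4]>25: print(n,ce[i].round(1),st[i],plane(c,*ce[i],z).round(4))
cv2.imwrite('pics/w8c.png',np.hstack([load('w8.png')['pixels'][:,:,::-1],t['pixels'][:,260:480,::-1]]))
E
```

```text
[ 0.39740517 -0.22050584  0.24118035]
w [251.1 118.2] [ 230   97   43   43 1461] [ 0.4593 -0.2194  0.178 ]
w [331.8 147.5] [315 137  35  23 710] [ 0.4397 -0.2749  0.178 ]
t [368.4 152.5] [362 149  14   8  37] [ 0.7324 -0.3781  0.178 ]
t [349.7 162.5] [339 157  23  13  75] [ 0.7028 -0.3242  0.178 ]
t [438.7 213.4] [ 413  191   58   50 1912] [ 0.5613 -0.5819  0.178 ]
t [447.2 243.2] [422 223  49  28  95] [ 0.4765 -0.6067  0.178 ]
t [312.3 249.5] [308 245  10  10  84] [ 0.4577 -0.219   0.178 ]
t [336.5 260.3] [330 257  13   8  92] [ 0.4284 -0.2868  0.178 ]
```

```bash
python3 - <<'E'
from h import *
for f in('top0.png','t8.png'):
    c=load(f);h=cv2.cvtColor(c['pixels'],cv2.COLOR_RGB2HSV)
    for n,lo,hi,(x0,y0,x1,y1),z in(('red',(0,130,90),(8,255,255),(318,222,372,245),.08),('brown',(0,60,20),(20,255,200),(195,230,222,255),.08),('green',(45,80,50),(90,255,255),(245,250,270,270),.085)):
        v,u=np.nonzero(cv2.inRange(h[y0:y1,x0:x1],lo,hi)); print(f,n,len(u),plane(c,u.mean()+x0,v.mean()+y0,z).round(4) if len(u) else '')
print(ctrl.get_state()['t']); print(ctrl.finish_job())
E
```

```text
top0.png red 97 [ 0.4996 -0.3146  0.08  ]
top0.png brown 157 [0.4689 0.0714 0.08  ]
top0.png green 47 [ 0.4174 -0.0611  0.085 ]
t8.png red 91 [ 0.5004 -0.3529  0.08  ]
t8.png brown 162 [0.4689 0.0717 0.08  ]
t8.png green 48 [ 0.4174 -0.0609  0.085 ]
20.1
the job is handed in; nothing more can be done
None
```

I handed the job in at 20.1 s: the lock is at the green mark (about 6 mm short of the visible end block, but it wouldn't move further under 54 N), the tare key was pressed right down and came back up, the blue-capped bottle stands within about 4 mm of the pan's centre, and the brown and green bottles have not moved.

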